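Close the tumbler drum: turn the bolt-on lid onto its studs

ROBOT

A 6-joint arm with a two-finger parallel gripper is mounted at the origin on the work surface. World frame = base frame: x ahead of the robot, y to its left, z up, the work surface at z = 0. Lengths are in m, angles in rad, forces in N, time in s.
With the tool pointing down it reaches from about 0.375 to 0.75 m from the base axis. Payload 9 kg.
Tool frame: the origin (TCP) lies at the very end of the fingers, on their centre line; the grasp point (between the pads) lies 19 mm behind it (robot.tcp_to_grasp is the distance from the TCP to the grasp point, in m); y points along the fingers, x is the direction in which the jaws open and shut, and the axes are right-handed (so a half turn about y gives the same grasp; the last joint's range is limited). The gripper opens to 85 mm and grips with 20 to 120 N. Pads are 22 mm wide; open, the fingers measure 114 mm over their backs; the gripper's body (76 mm by 85 mm) begins 54 mm behind the grasp point. The pads swing forward as they close: fully open they stand 13 mm farther back than shut.
Start: joints at [0.979, 0.104, 0.097, 1.564, 0, 1.353], TCP at [0.219, 0.559, 0.231] pointing down, gripper open.
Joint ranges: [-2.99, 2.99], [-0.84, 1.86], [-1.1, 1.16], [-1.84, 2.11], [-1.51, 1.56], [-3.14, 3.14]. Speed limits (rad/s): [2.22, 2.22, 2.57, 3.14, 3.14, 3.14].

INTERFACE

Orientations are given as a unit quaternion [w, x, y, z].
In Python, from bench import robot gives the robot as it stands. The module is installed in compiled form; this text tells all that it offers. Calls block until the motion is done:
- robot.goto(position, orientation): joint-space move of the TCP to a pose.
- robot.line_to(position, speed=0.15, rot=None): straight line of the TCP; rot=None keeps the orientation; speed is the mean speed in m/s.
- robot.movej(angles): joint-space move.
- robot.set_gripper(opening, strength=None): finger opening in m; strength is the grip in N (None keeps the last); returns when the fingers have stopped.
- robot.dwell(seconds).
- robot.solve_ik(position, orientation): joint angles nearest the present ones, or None.
- robot.read_state(): the state.
- robot.camera(name): name is "side" or "top"; returns a dict with "img" (400x640x3 uint8, blue, green, red), "camera_matrix" (3x3 intrinsics, pixels), "k1" (the pictures are not rectified: a ray, as slopes to the right and down, at radius r is drawn at 1 + k1 r^2 times it, then the intrinsics apply), "pose" (4x4, takes a point from camera to world coordinates). Camera axes: x right, y down, z forward; pixel columns grow to the right and rows downward; lengths in m; the calibration is good to about 2 mm. A picture is of the moment at which its call begins. There is no depth.
A pose or a line that the arm cannot do raises robot.IKError and nothing moves.
- robot.hand_in(): hands the job in, once; it reports no verdict.
Trained networks look in a picture, given as the dict that the camera call returned (one of the last four; its "shot" number tells which), for a name from the list of things; names that differ only in an ending like _2 or _b are one class to them, and where a whole thing is asked for, a point or a joint stands for the part that bears it (a point fixed in the world has none). Each returns a list of dicts, best first, with "confidence" (0 to 1); they miss things now and then, are a little off and sometimes report something else, mostly with a low value. They report only what shows in the picture. A call takes as long as a camera call. They do not tell look-alikes from the thing itself.
- robot.regions_of(picture, target): "pixels" (400x640 bool, what is visible of it) and "bbox" ([left, top, right, bottom] in pixels, round what is visible of it).
The state is a dict: "time_s": time; "joints": joint angles; "dq": joint speeds; "joint_efforts": joint torques, N m; "tcp_pos": TCP position; "eef_rot": TCP orientation; "contact_force": force on the tool from outside, world axes, zero at the start; "ft_torque": the same for the moment, N m; "finger_gap": finger opening in m.
Only numpy, scipy, OpenCV 4.12 (cv2) and the standard library are available. Lean on these libraries where they do the work, as an engineer would, in place of code of your own. Each camera call takes 0.05 s, during which the arm holds its last target. There are 200 camera calls.

TASK

Close the polishing tumbler: pick up the lid with three holes and the bar handle, turn it until its holes line up with the three studs on the drum's rim, slide it down over them until it lies flush on the rim all round, and let go. The drum is braked at some unknown angle. Leave the four-hole lid and the other things on the bench where they are.

Things in the scene. Friction and masses are not known exactly. Their poses are not given: they have to be found in the camera images.
- lid: the lid to fit: plain aluminium disc 150 mm across, 8 mm thick, about 0.45 kg, with three through holes 14 mm wide on a 60 mm radius, at 0, 120 and 240 degrees from its x axis. Origin at the centre of the underside, z up. It starts flat on the bench, its bar handle (see lid_handle) on top
- lid_handle (a point): middle of the lid's black bar handle, 40 mm straight above the lid's origin; the bar runs along the lid's x axis, 84 mm long, 20 mm wide, 18 mm tall, on two short posts 68 mm apart, open below (its underside is 23 mm above the disc's top)
- tumbler: grey motor stand of the tumbler, 190 x 190 mm, 42 mm high, fixed to the bench; origin at the centre of its underside. On it, coaxial, stands the upright steel drum, 150 mm across, open at the top. The drum's spindle is braked (it does not turn below about 4 N m) at any angle, so the stand's attitude says nothing of the studs' angle, which must be seen or felt for
- rim (a point): centre of the drum's flat rim plane, on the drum's axis, 145 mm above the bench; the rim is 24 mm wide, outer radius 75 mm. The lid's origin comes here when fully home. Its axes are the stand's, not the studs'
- stud_tips (a point): point on the drum's axis level with the stud tips, 20 mm above the rim (165 mm above the bench). Three steel studs 10 mm thick stand up from the rim on a 60 mm radius, 120 degrees apart, the top 6 mm tapering to 4 mm across. With holes over studs the lid slides down 20 mm to the rim; at other angles it rests on the tips. Its axes are the stand's
- other_lid: the spare lid for another drum, to be left alone: plain aluminium disc 150 mm across, 8 mm thick, with four holes and a round black knob (42 mm across, top 38 mm high); lies flat; origin at the centre of its underside
- hammer: bench hammer 200 mm long lying beyond the drum, a bystander; origin under its middle
- mandrel: upright tapered steel ring mandrel, 26 mm across at the foot, 160 mm tall, a bystander; origin at the centre of its foot
- cup: small white cup, 64 mm across, 60 mm tall, on the left side of the bench, a bystander; origin at the centre of its underside
- brush: bench brush 170 mm long lying flat, a bystander; origin under its middle
- jar: closed amber jar, 60 mm across, 80 mm tall, a bystander; origin at the centre of its underside
- bench_block: steel bench block 80 x 80 x 25 mm, a bystander; origin at the centre of its underside
Things that resemble listed ones, but are neither listed nor needed, are in the scene too. Leave any red or yellow look-alike of the lid alone.

How it is judged:
By the outcome, as a careful person would: the job done as asked, in the order asked, and still so for the second after the job is handed in, with the robot touching nothing.
It also fails if it takes over 72 s, if anything falls off the work surface, if the arm or the gripper's body presses on something with over 40 N, if the wrist force passes 120 N, or if a joint passes its speed limit or range.

## Working session

There is one attempt and no reset: what is moved stays moved. The work goes in short steps, each a Python script; the robot and the scene stay as the last script left them, time stands still between calls to the robot, and variables do not carry over. Pictures are saved under pics/ and viewed, about 8 in all and at most 12, crops included, and the job is handed in when it is done.

```bash
mkdir -p pics; cat > h.py <<'E'
import numpy as np, cv2
from bench import robot
def ray(c,u,v):
    K=c["camera_matrix"];x=(u-K[0][2])/K[0][0];y=(v-K[1][2])/K[1][1]
    a,b=x,y
    for _ in range(20):
        f=1+c["k1"]*(a*a+b*b);a,b=x/f,y/f
    P=np.array(c["pose"]);return P[:3,3],P[:3,:3]@np.array([a,b,1.])
def at(c,u,v,z):
    o,d=ray(c,u,v);return o+d*(z-o[2])/d[2]
def proj(c,p):
    P=np.array(c["pose"]);K=c["camera_matrix"];q=P[:3,:3].T@(np.array(p)-P[:3,3]);a,b=q[:2]/q[2];f=1+c["k1"]*(a*a+b*b)
    return np.array([K[0][0]*a*f+K[0][2],K[1][1]*b*f+K[1][2]])
E
python3 - <<'E'
from h import *
for n in("top","side"):
    c=robot.camera(n);cv2.imwrite(f"pics/{n}0.png",c["img"]);print(n,np.round(c["pose"],3).tolist(),np.round(c["camera_matrix"],1).tolist(),c["k1"])
    for t in("lid","lid_handle","tumbler","other_lid"):
        for r in robot.regions_of(c,t):
            ys,xs=np.nonzero(r["pixels"]);print(n,t,round(r["confidence"],2),r["bbox"],xs.mean().round(1),ys.mean().round(1),len(xs))
s=robot.read_state();print({k:np.round(v,3).tolist() for k,v in s.items()})
E
```

```text
top [[-0.001, -0.995, 0.095, 0.42], [-1.0, 0.001, 0.001, 0.001], [-0.002, -0.095, -0.995, 1.407], [0.0, 0.0, 0.0, 1.0]] [[453.1, 0.0, 324.2], [0.0, 453.1, 202.4], [0.0, 0.0, 1.0]] -0.056139455392704755
top lid 0.97 [191.4, 254.5, 242.5, 307.4] 218.0 279.0 1840
top lid 0.77 [368.9, 257.9, 416.2, 305.2] 390.7 280.3 1799
top lid 0.74 [213.6, 187.2, 263.8, 237.7] 238.1 212.5 1870
top lid 0.47 [473.0, 192.2, 497.9, 214.0] 482.4 203.4 421
top lid_handle 0.97 [366.6, 257.6, 416.2, 307.3] 390.3 280.4 1773
top lid_handle 0.84 [193.8, 254.1, 244.2, 300.3] 218.0 279.1 1852
top lid_handle 0.75 [214.0, 186.3, 264.9, 237.9] 238.0 212.6 1841
top tumbler 0.96 [284.7, 180.6, 353.8, 256.8] 318.7 218.3 3968
top other_lid 0.58 [394.2, 190.6, 441.8, 241.7] 417.1 215.6 1745
side [[-0.995, -0.043, 0.085, 0.459], [-0.094, 0.6, -0.795, 1.071], [-0.016, -0.799, -0.601, 0.957], [0.0, 0.0, 0.0, 1.0]] [[453.4, 0.0, 326.6], [0.0, 453.4, 198.8], [0.0, 0.0, 1.0]] -0.1292971159206718
side lid 0.93 [387.8, 186.0, 429.4, 217.0] 407.1 201.1 964
side lid 0.77 [308.1, 283.8, 369.3, 325.2] 336.9 304.2 1999
side lid 0.69 [
[... 162 characters left out ...]
36.7 304.2 1978
side lid_handle 0.82 [384.6, 300.9, 445.1, 351.5] 414.3 326.2 2323
side tumbler 0.76 [310.5, 188.4, 384.8, 265.4] 348.9 229.4 4082
side other_lid 0.88 [331.7, 169.8, 373.7, 194.9] 351.4 182.0 710
side other_lid 0.61 [309.8, 190.2, 388.3, 266.1] 349.0 229.3 4218
side other_lid 0.36 [307.7, 281.6, 368.3, 326.9] 336.5 304.1 2007
{'time_s': 0.5, 'joints': [0.979, 0.104, 0.097, 1.564, -0.0, 1.353], 'dq': [-0.0, 0.001, 0.003, -0.002, -0.001, 0.001], 'joint_efforts': [-0.003, -55.627, 50.339, 0.002, -0.0, 0.0], 'tcp_pos': [0.219, 0.559, 0.231], 'eef_rot': [-0.584, 0.584, 0.398, -0.398], 'contact_force': [0.65, -0.279, 0.209], 'ft_torque': [0.011, 0.033, -0.032], 'finger_gap': 0.085}
```

```bash
python3 - <<'E'
import cv2
a=cv2.imread("pics/top0.png")[150:330,170:520]
cv2.imwrite("pics/topc.png",cv2.resize(a,None,fx=2.25,fy=2.25,interpolation=cv2.INTER_CUBIC))
E
```

```text
(no output)
```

View pics/topc.png

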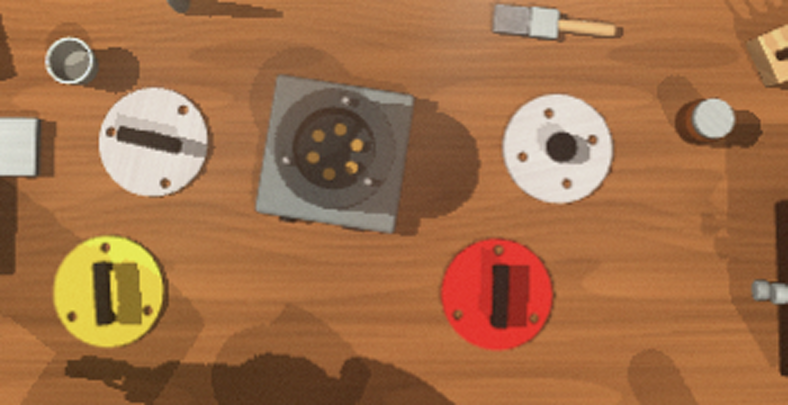

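View pics/side0.png

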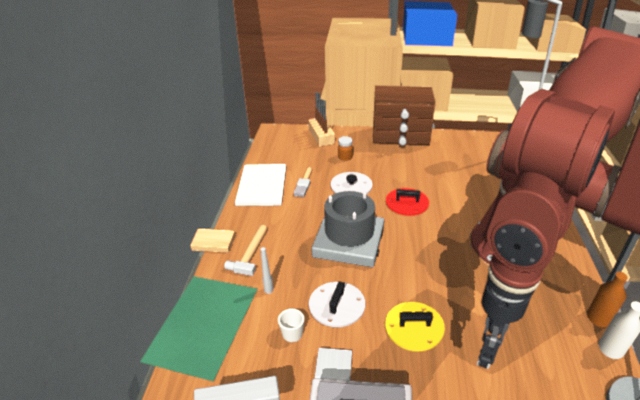

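In the top picture the plain aluminium lid with the bar handle and three holes is at px (238,212). One hole, its x axis, lies off the handle's left end. The yellow one at (218,279) and the red one at (391,280) are look-alikes, and the four-hole lid with the knob is at (417,216). The drum's studs show at about (324,194), (297,221) and (333,231). The crop above confirms the choice; next I measure.

```bash
cat > meas.py <<'E'
from h import *
from scipy.optimize import least_squares
def blobs(c,mask,cx,cy,r,amin):
    m=np.zeros_like(mask,np.uint8);cv2.circle(m,(int(cx),int(cy)),int(r),1,-1)
    n,l,st,ce=cv2.connectedComponentsWithStats((mask&(m>0)).astype(np.uint8))
    return [(*ce[i].round(1),st[i,4]) for i in range(1,n) if st[i,4]>=amin]
E
python3 - <<'E'
from meas import *
c=robot.camera("top");im=c["img"].astype(int);g=im.mean(2)
d=at(c,318.7,218.3,.1);print("tumbler",d)
e=at(c,238,212.5,.008);print("lid c",e, np.linalg.norm(e[:2]))
# lid disc outline + holes
hsv=cv2.cvtColor(c["img"],cv2.COLOR_BGR2HSV)
print("holes",b:=blobs(c,g<135,238,212.5,25,2))
for x,y,a in b: print(np.round(at(c,x,y,.008)-e,3)[:2],a)
print("bright at drum",b:=blobs(c,g>125,318,216,28,1))
for x,y,a in b: print(np.round(at(c,x,y,.162),4))
s=robot.camera("side")
m=at(s,268,290,0.);print("mandrel",m)
cv2.imwrite("pics/a.png",np.hstack([cv2.resize(c["img"][186:238,212:264],(390,390),interpolation=cv2.INTER_CUBIC),cv2.resize(c["img"][185:245,288:348],(390,390),interpolation=cv2.INTER_CUBIC)]))
cv2.imwrite("pics/b.png",np.hstack([cv2.resize(s["img"][280:330,305:370],(520,400),interpolation=cv2.INTER_CUBIC),cv2.resize(s["img"][180:245,315:385],(280,260),interpolation=cv2.INTER_CUBIC)]) if 0 else cv2.resize(s["img"][185:255,315:385],(560,560),interpolation=cv2.INTER_CUBIC))
E
```

```text
tumbler [0.49856317 0.01847817 0.1       ]
lid c [0.52221658 0.27015563 0.008     ] 0.5879576650809861
holes [(np.float64(247.7), np.float64(203.6), np.int32(112)), (np.float64(250.6), np.float64(198.4), np.int32(13)), (np.float64(214.0), np.float64(205.5), np.int32(2)), (np.float64(218.6), np.float64(208.4), np.int32(13)), (np.float64(236.2), np.float64(211.7), np.int32(209)), (np.float64(242.8), np.float64(231.1), np.int32(15))]
[ 0.028 -0.03 ] 112
[ 0.044 -0.039] 13
[0.022 0.075] 2
[0.013 0.061] 13
[0.002 0.006] 209
[-0.058 -0.016] 15
bright at drum [(np.float64(324.5), np.float64(189.0), np.int32(2)), (np.float64(322.8), np.float64(194.2), np.int32(6)), (np.float64(332.0), np.float64(192.0), np.int32(1)), (np.float64(335.0), np.float64(194.0), np.int32(1)), (np.float64(293.0), np.float64(204.0), np.int32(1)), (np.float64(292.0), np.float64(206.0), np.int32(1)), (np.float64(291.0), np.float64(210.0), np.int32(1)), (np.float64(328.4), np.float64(214.1), np.int32(17)), (np.float64(290.0), np.float64(216.0), np.int32(1)), (np.float64(301.9), np.float64(234.8), np.int32(58)), (np.float64(296.6), np.float64(220.8), np.int32(5)), (np.float64(326.3), np.float64(223.6), np.int32(12)), (np.float64(333.0), np.float64(230.3), np.int32(7))]
[0.576  0.0016 0.162 ]
[0.5616 0.0063 0.162 ]
[ 0.5677 -0.0191  0.162 ]
[ 0.5621 -0.0274  0.162 ]
[0.5344 0.0886 0.162 ]
[0.5289 0.0913 0.162 ]
[0.5178 0.094  0.162 ]
[ 0.5064 -0.0091  0.162 ]
[0.5013 0.0967 0.162 ]
[0.4496 0.0637 0.162 ]
[0.488  0.0784 0.162 ]
[ 0.4802 -0.0033  0.162 ]
[ 0.4618 -0.0216  0.162 ]
mandrel [0.71671256 0.24080222 0.        ]
```

View pics/a.png

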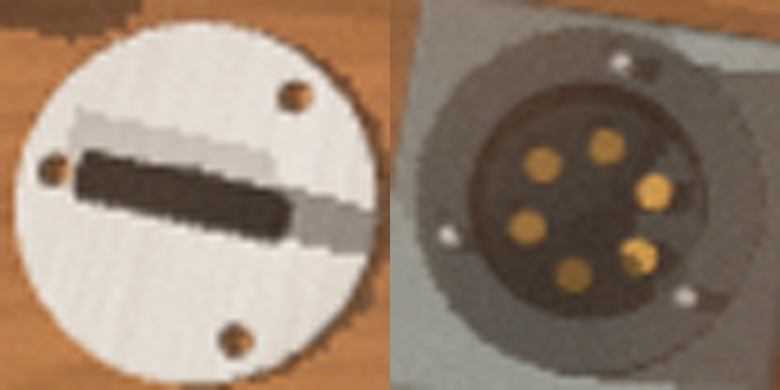

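View pics/b.png

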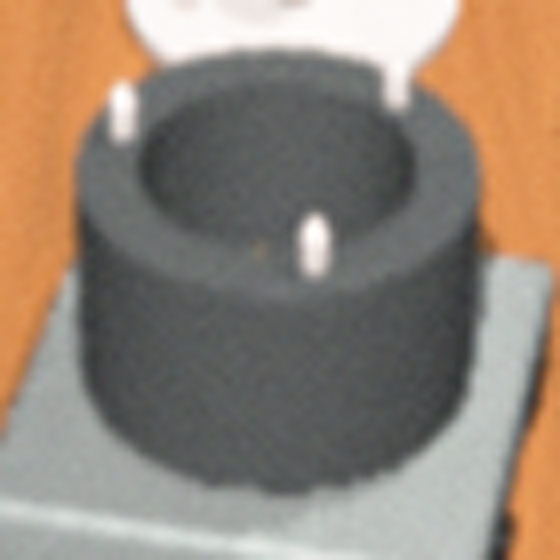

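```bash
cat >> meas.py <<'E'
def fit(obs,p0,r=.06):
    # obs: list of (cam, z, [(u,v)x3] ordered by angle idx)
    f=lambda p:np.concatenate([proj(c,[p[0]+r*np.cos(p[2]+k*2*np.pi/3),p[1]+r*np.sin(p[2]+k*2*np.pi/3),z])-uv for c,z,pts in obs for k,uv in pts])
    s=least_squares(f,p0);return s.x,np.round(s.fun,1)
E
python3 - <<'E'
from meas import *
c=robot.camera("top");s=robot.camera("side")
L=[(0,(218.6,208.3)),(1,(242.8,231.2)),(2,(250.7,198.4))]
print("lid top",fit([(c,.007,L)],[.522,.27,1.5]))
T=[(0,(323.0,194.1)),(1,(296.5,220.8)),(2,(332.9,230.2))]
S=[(2,(122,112)),(1,(316,244)),(0,(397,86))]
S=[(k,(314.5+u/8,184.5+v/8)) for k,(u,v) in S]
# try associations for the side view
import itertools
a,r=fit([(c,.162,T)],[.503,.02,0]);print("studs top",a,r)
b=min((fit([(s,.155,[(o[i],S[i][1]) for i in range(3)])],a)for o in itertools.permutations(range(3))),key=lambda q:abs(q[1]).sum());print("side",b)
E
```

```text
lid top (array([0.52198798, 0.27237313, 1.34735905]), array([ 0.1,  0. , -0. , -0.1, -0.1,  0.1]))
studs top [ 0.50399017  0.02103375 -0.25573624] [-0.  -0.1 -0.1 -0.   0.1  0.1]
side (array([ 0.50377703,  0.0259841 , -0.2573364 ]), array([ 0.1,  0.1, -0.2,  0.5,  0.1, -0.7]))
```

```bash
cat >> h.py <<'E'
from scipy.spatial.transform import Rotation as Ro
def quat(t):
    x=np.array([np.cos(t),np.sin(t),0]);y=np.array([0,0,-1.]);q=Ro.from_matrix(np.c_[x,y,np.cross(x,y)]).as_quat();return q[[3,0,1,2]]
E
python3 - <<'E'
from h import *
L=np.array([.522,.2724]);th=1.3474;D=np.array([.504,.0215]);ph=-.2565
for h in(-np.pi/2,np.pi/2):
    a=robot.solve_ik([*L,.021],quat(th+h));print("pick",h,None if a is None else np.round(a,2))
    for k in range(-1,3):
        b=robot.solve_ik([*D,.166],quat(ph+k*2*np.pi/3+h));print("  place",k,None if b is None else np.round(b,2))
h=-np.pi/2
print(np.round(quat(th+h),3),robot.tcp_to_grasp)
E
```

```text
pick -1.5707963267948966 [ 0.26  0.14 -0.25  1.18  0.    2.05]
  place -1 [-0.22 -0.19 -0.31  1.45  0.   -1.01]
  place 0 [-0.22 -0.19 -0.31  1.45  0.   -3.1 ]
  place 1 [-0.22 -0.19 -0.31  1.45  0.    1.09]
  place 2 [-0.22 -0.19 -0.31  1.45  0.   -1.01]
pick 1.5707963267948966 [ 0.26  0.14 -0.25  1.18  0.   -1.09]
  place -1 [-0.22 -0.19 -0.31  1.45  0.    2.13]
  place 0 [-0.22 -0.19 -0.31  1.45  0.    0.04]
  place 1 [-0.22 -0.19 -0.31  1.45  0.   -2.06]
  place 2 [-0.22 -0.19 -0.31  1.45  0.    2.13]
[-0.703  0.703 -0.079  0.079] 0.0187
```

```bash
python3 - <<'E'
from h import *
L=np.array([.522,.2724]);th=1.3474;q=quat(th-np.pi/2)
robot.set_gripper(.05,60)
robot.goto([*L,.13],q)
robot.line_to([*L,.021],.12)
robot.set_gripper(0,80)
s=robot.read_state();print(s["finger_gap"],s["time_s"],np.round(s["tcp_pos"],4),np.round(s["contact_force"],1))
robot.line_to([*L,.08],.1)
s=robot.read_state();print(s["finger_gap"],s["time_s"],np.round(s["tcp_pos"],4),np.round(s["contact_force"],1),np.round(s["ft_torque"],2))
robot.line_to([*L,.24],.2)
D=np.array([.504,.0215]);ph=-.2565+2*np.pi/3
robot.goto([*D,.235],quat(ph-np.pi/2))
robot.dwell(.2)
s=robot.read_state();print(s["finger_gap"],s["time_s"],np.round(s["tcp_pos"],4),np.round(s["contact_force"],1),np.round(s["ft_torque"],2))
c=robot.camera("top");d=robot.camera("side")
cv2.imwrite("pics/c.png",np.hstack([cv2.resize(c["img"][175:255,275:365],(450,400),interpolation=cv2.INTER_CUBIC),cv2.resize(d["img"][150:270,300:400],(333,400),interpolation=cv2.INTER_CUBIC)]))
E
```

```text
0.01911075072487428 4.1583 [0.5228 0.2725 0.022 ] [-0.7 -0.5  6.5]
0.01880369525448619 4.9 [0.5216 0.2723 0.0793] [-0.3  0.4 -4.6] [-0.03 -0.03 -0.01]
0.018432476317199457 7.0417 [0.5041 0.0225 0.2349] [ 0.1  0.5 -4.6] [ 0.01 -0.02 -0.03]
```

View pics/c.png

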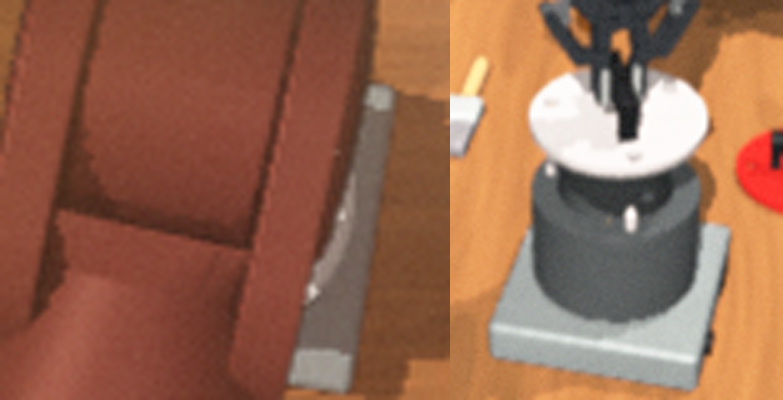

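The lid is held level. In the side view its front hole at crop (633,157) sits over the front stud at (630,218). I'll check lid against studs in the side view numerically.

```bash
python3 - <<'E'
from meas import *
d=robot.camera("side")
H=[(2,(549,101)),(0,(633,157)),(1,(670,85))]
H=[(k,(299.5+(x-450)/3.33,149.5+y/3.333)) for k,(x,y) in H]
s=robot.read_state();print(np.round(s["tcp_pos"],4))
for o in ([0,1,2],[1,2,0],[2,0,1],[0,2,1],[2,1,0],[1,0,2]):
    p,r=fit([(d,.221,[(o[i],H[i][1]) for i in range(3)])],[.504,.022,1.838])
    if abs(r).max()<3: print(o,np.round(p,4),np.degrees(p[2]),r)
# disc contour fit at z=.221 (top edge): far/left/right edge and front
g=d["img"].astype(int).mean(2); hsv=cv2.cvtColor(d["img"],cv2.COLOR_BGR2HSV)
# predicted vs image overlay
im=cv2.resize(d["img"][150:270,300:400],None,fx=5,fy=5,interpolation=cv2.INTER_CUBIC)
def pt(p): u,v=proj(d,p); return (int((u-299.5)*5),int((v-149.5)*5))
D=s["tcp_pos"][:2]
for t in np.arange(0,2*np.pi,.1): cv2.circle(im,pt([D[0]+.075*np.cos(t),D[1]+.075*np.sin(t),.221]),1,(0,255,0),-1)
for k in range(3):
    t=-.2565+k*2*np.pi/3
    cv2.circle(im,pt([D[0]+.06*np.cos(t),D[1]+.06*np.sin(t),.221]),2,(0,0,255),-1)
    for z in(.145,.165): cv2.circle(im,pt([.504+.06*np.cos(t),.0212+.06*np.sin(t),z]),2,(255,0,0),-1)
for t in np.arange(0,2*np.pi,.1): cv2.circle(im,pt([.504+.075*np.cos(t),.0212+.075*np.sin(t),.145]),1,(0,255,255),-1)
cv2.imwrite("pics/d.png",im)
E
```

```text
[0.5041 0.0221 0.2349]
[0, 1, 2] [ 0.5035  0.0237 -0.2532] -14.51005903662876 [ 0.5 -0.   0.  -0.6 -0.5  0.7]
[1, 2, 0] [0.5035 0.0237 3.9355] 225.48994163087298 [ 0.5 -0.   0.  -0.6 -0.5  0.7]
[2, 0, 1] [0.5035 0.0237 1.8411] 105.48994682229743 [ 0.5 -0.   0.  -0.6 -0.5  0.7]
```

View pics/d.png

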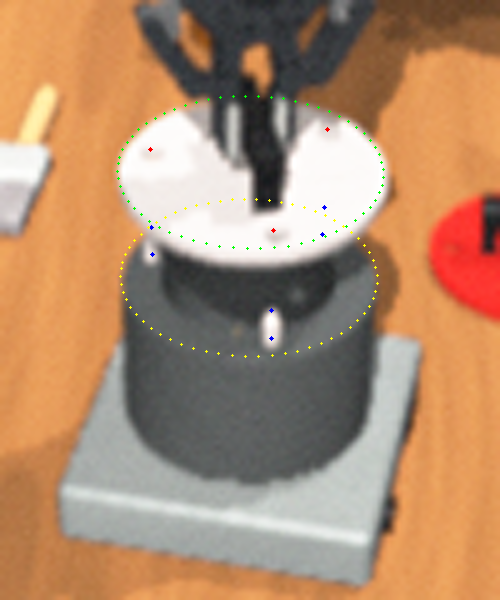

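Angles agree (lid −14.5°, studs −14.7° mod 120). The side view suggests shifting about +1.5 to 2 mm in y. I'll descend guarded, yielding to lateral force.

```bash
cat > down.py <<'E'
from h import *
ph=-.2565+2*np.pi/3;q=quat(ph-np.pi/2)
def show(tag=""):
    s=robot.read_state();print(tag,round(s["time_s"],1),np.round(s["tcp_pos"],4),np.round(s["contact_force"],1),np.round(s["ft_torque"],2),round(s["finger_gap"],4),flush=True);return s
def descend(x,y,z,zend,fmax,step=.002):
    while z>zend+1e-6:
        z=max(z-step,zend);robot.line_to([x,y,z],.03);s=show(f"z {z:.3f}")
        if s["contact_force"][2]>fmax-4.6: print("contact");break
    return z
E
python3 - <<'E'
from down import *
x,y=.504,.0235
robot.line_to([x,y,.192],.08);show()
descend(x,y,.192,.178,14)
E
```

```text
7.9 [0.504  0.0234 0.1921] [-1.  -0.3 -4.6] [-0.03  0.04  0.05] 0.0181
z 0.190 8.1 [0.5041 0.0234 0.1902] [ 0.3  0.6 -4.7] [ 0.   -0.02  0.01] 0.0185
z 0.188 8.4 [0.5039 0.0235 0.1879] [ 0.4 -0.1 -4.9] [ 0.03 -0.02 -0.02] 0.0188
z 0.186 8.6 [0.5039 0.0235 0.1858] [-0.3 -0.6 -4.7] [ 0.   -0.03  0.  ] 0.0186
z 0.184 8.9 [0.5039 0.0235 0.1838] [ 0.1  0.5 -4.9] [0.02 0.04 0.02] 0.0188
z 0.182 9.1 [0.5041 0.0234 0.182 ] [-0.2 -0.9 -5.7] [-0.18 -0.16  0.04] 0.0185
z 0.180 9.4 [0.5043 0.0231 0.18  ] [ 3.2 -3.7 -5.3] [-0.79 -0.69 -0.03] 0.0187
z 0.178 9.6 [0.5044 0.023  0.178 ] [ 3.4 -5.2 -4.7] [-1.09 -0.8  -0.04] 0.0185
```

The holes are over the studs: the lid is 8 mm below the tips with a small side force toward +x, −y. I follow it.

```bash
python3 - <<'E'
from down import *
x,y,z=.504,.0235,.178
def comply():
    global x,y
    for _ in range(4):
        f=robot.read_state()["contact_force"][:2]
        if np.hypot(*f)<2: break
        x+=.00015*f[0];y+=.00015*f[1];robot.line_to([x,y,z],.03)
comply();show("c")
while z>.1672:
    z-=.002;robot.line_to([x,y,z],.03);s=show(f"{x:.4f} {y:.4f} {z:.4f}")
    if s["contact_force"][2]>12 or abs(s["contact_force"][:2]).max()>25: print("stop");break
    comply()
E
```

```text
c 10.1 [0.5045 0.0225 0.1777] [ 0.1  0.3 -5.5] [-0.01 -0.08 -0.02] 0.0181
0.5048 0.0222 0.1760 10.4 [0.5045 0.0224 0.1757] [ 0.1 -0.3 -4.2] [ 0.01  0.05 -0.04] 0.0184
0.5048 0.0222 0.1740 10.6 [0.5046 0.0223 0.1738] [-0.2 -0.7 -4.7] [ 0.02  0.07 -0.01] 0.0186
0.5048 0.0222 0.1720 10.9 [0.5047 0.0223 0.1719] [ 0.7 -0.9 -4.4] [ 0.02 -0.    0.02] 0.0188
0.5048 0.0222 0.1700 11.1 [0.5047 0.0223 0.1698] [ 0.4  0.3 -4.9] [-0.04 -0.02  0.01] 0.0188
0.5048 0.0222 0.1680 11.4 [0.5047 0.0223 0.1678] [-0.2 -0.6 -3.7] [-0.01 -0.    0.02] 0.0186
0.5048 0.0222 0.1660 11.6 [0.505  0.0222 0.167 ] [-4.1  0.1  5. ] [ 0.13  0.79 -0.02] 0.0189
```

Contact came at TCP z = 0.167, i.e. the lid at the rim (the TCP was 0.022 above the lid's base at pick-up). I press lightly, release, retreat and look.

```bash
python3 - <<'E'
from down import *
robot.line_to([.5048,.0222,.1655],.03);show("press")
robot.set_gripper(.05);robot.dwell(.2);show("open")
robot.line_to([.5048,.0222,.30],.15)
robot.goto([.219,.559,.231],[-.584,.584,.398,-.398]);robot.dwell(.3);show("away")
c=robot.camera("top");d=robot.camera("side")
im=cv2.resize(d["img"][160:260,300:400],(400,400),interpolation=cv2.INTER_CUBIC)
def pt(p): u,v=proj(d,p); return (int((u-299.5)*4),int((v-159.5)*4))
for z,col in((.153,(0,255,0)),(.173,(0,0,255))):
    for t in np.arange(0,2*np.pi,.15): cv2.circle(im,pt([.5048+.075*np.cos(t),.0235+.075*np.sin(t),z]),1,col,-1)
cv2.imwrite("pics/e.png",np.hstack([cv2.resize(c["img"][180:260,280:360],(400,400),interpolation=cv2.INTER_CUBIC),im]))
E
```

```text
press 12.1 [0.505  0.0221 0.1669] [-5.5  0.9 11.8] [0.14 1.06 0.02] 0.019
open 12.7 [0.5048 0.0222 0.1654] [-0.   0.1  0.6] [-0.   -0.03  0.02] 0.0497
away 16.3 [0.2194 0.5589 0.2311] [ 0.2 -0.4  0.4] [-0.02 -0.02 -0.01] 0.0499
```

View pics/e.png

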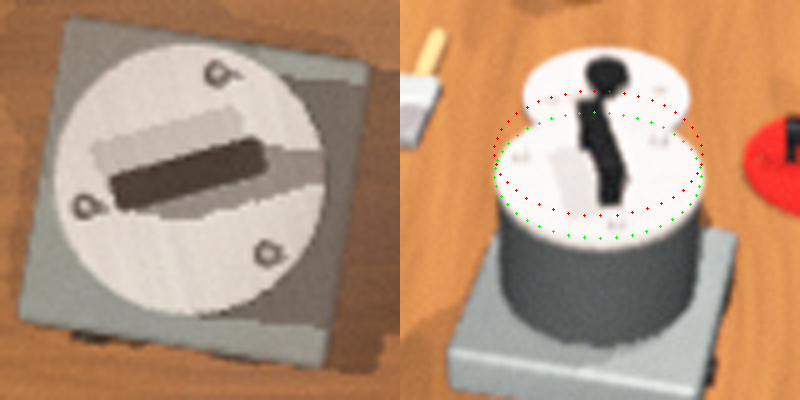

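The top view shows studs in all three holes, at crop (218,73), (90,206) and (267,253). In the side view the lid lies on the rim all round with no gap, matching the green home outline and not the red outline of a lid resting on the tips.

```bash
python3 -c "
from bench import robot
robot.hand_in()"
```

```text
the job is handed in; nothing more can be done
```

The three-hole aluminium lid is on the drum, flush on the rim with a stud in each hole, and the job is handed in. It took about 16 s of the 72 s allowed.

- **What I did:** I picked the lid up by its bar and turned it about 28° to the studs' angle. The top and side cameras agreed on that angle to 0.2°. I then lowered it in small steps, following the side force by about 1.5 mm.
- **Seating:** The lid stopped at TCP height 0.167 m, which puts its underside at 0.145 m, the rim height. I pressed with under 20 N, let go and moved the arm back to its start pose.
- **Last checks:** The final pictures show all three studs in their holes and no gap on the side the side camera sees.
- **What disagreed:** The two cameras put the drum's centre 5 mm apart in y (0.021 and 0.026 m). The force-guided descent settled at 0.0222 m.
- **Other objects:** I touched nothing else on the bench, but I did not check the other objects' positions afterwards.

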